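Hold the setting master in the gauge window

ROBOT

A 7-joint arm with a two-finger parallel gripper is mounted at the origin on the work surface. World frame = base frame: x ahead of the robot, y to its left, z up, the work surface at z = 0. Lengths are in m, angles in rad, forces in N, time in s.
With the tool pointing down it reaches from about 0.425 to 0.825 m from the base axis. Payload 3.6 kg.
Tool frame: the origin (TCP) lies midway between the tips of the shut fingers; the grasp point (between the pads) lies 19 mm behind it (grip_depth is the distance from the TCP to the grasp point, in m); z points along the fingers, y is the line along which they close (so a half turn about z gives the same grasp; the last joint's range is limited). The gripper opens to 93 mm and grips with 3 to 60 N. Pads are 15 mm wide; open, the fingers measure 128 mm over their backs; the gripper's body (75 mm by 188 mm) begins 65 mm behind the grasp point.
Start: joints at [1.222, 0.615, -0.013, 1.423, 0.008, 1.103, -0.04], TCP at [0.206, -0.617, 0.219] pointing down, gripper open.
Joint ranges: [-3.12, 3.12], [-0.3, 2.06], [-1.34, 1.32], [0.26, 2.42], [-1.36, 4.5], [0.01, 1.98], [-2.84, 2.84]. Speed limits (rad/s): [2.79, 2.79, 3.14, 3.14, 3.14, 3.14, 3.14].

INTERFACE

Orientations are given as a 3x3 rotation matrix whose columns are the frame's x, y, z axes.
In Python, from bench import observe, grab_frame, close_job, find_in, masks_of, pinpoint, grip_depth gives the robot as it stands. The module is installed in compiled form; this text tells all that it offers.
- The arm moves only by the tool move_arm, never from a script. Its argument "moves" is a list of rows, each a list of 3 entries, a list of its own where there are three numbers: the turn, a rotation vector about the tool's x, y, z in degrees, then the shift along the tool's x, y, z in mm, then the closure, from 0 (fully open) to 1 (shut). A call has 1 to 10 rows; each row shifts and turns the commanded pose from where the row before left it, along the tool's axes as they then stand; what a row does not reach is not made up. A row lasts 1/8 s, in which the tool goes at most 62.5 mm and 10.7 degrees, less where a joint would pass 70% of its speed; a pose out of reach is approached as far as the arm can. A call with a gripper value outside its range is refused whole. The fingers move at their own pace and stop on an object; "newtons" is the grip in N (left out, the last holds). Time passes only in rows, so rows that do not move let the fingers close. It gives the time, the measured TCP pose, the force, the opening and the grip force at its end, in the units of the state.
- observe(): the state, without advancing time (a new reading comes with each control period).
- grab_frame(name): name is "side" or "top" or "wrist"; returns a dict with "img" (384x512x3 uint8, red, green, blue), "fx", "fy", "cx", "cy" (pixels), "rvec" (rotation vector, rad) and "tvec" (3), from world to camera coordinates, as OpenCV has them; the wrist camera has in their place "hand_eye" (4x4, takes a point from camera to tool coordinates, whose origin is the TCP and whose axes are the flange's). Camera axes: x right, y down, z forward; pixel columns grow to the right and rows downward; lengths in m; the calibration is good to about 2 mm. A picture is of the moment at which its call begins: read the wrist's pose just before it. There is no depth.
- close_job(): hands the job in; it is judged then, once.
Trained networks look in a picture, given as the dict that the camera call returned (one of the last four; its "shot" number tells which), for a name from the list of things; names that differ only in an ending like _2 or _b are one class to them, and where a whole thing is asked for, a point or a joint stands for the part that bears it (a point fixed in the world has none). Each returns a list of dicts, best first, with "score" (0 to 1); they miss things now and then, are a little off and sometimes report something else, mostly with a low value. They report only what shows in the picture. A call takes as long as a camera call. They do not tell look-alikes from the thing itself.
- find_in(picture, target): "location" ([row, column] in pixels, amid what is visible of it).
- masks_of(picture, target): "region" (384x512 bool, what is visible of it) and "location" ([row, column] in pixels, amid what is visible of it).
- pinpoint(picture, target): "location" ([row, column] in pixels: a listed point, or the origin of a listed thing).
The state is a dict: "time": time; "joints": joint angles; "joint_velocities": joint speeds; "effort": joint torques, N m; "eef_pos": TCP position; "orientation": TCP orientation; "ft_force": force on the tool from outside, world axes, zero at the start; "ft_torque": the same for the moment, N m; "width": finger opening in m; "gripper_force": force on a finger pad.
Only numpy, scipy, OpenCV 4.12 (cv2) and the standard library are available. Lean on these libraries where they do the work, as an engineer would, in place of code of your own. Each camera call takes 0.05 s, during which the arm holds its last target. There are 200 camera calls.

TASK

On the inspection bench, first turn the gauging unit's selector to the three-dot mark, then take the setting master with the rectangular handle from the wooden rack and pass its blade down through the slot window in the unit's guard, about two thirds in (40 mm), collar clear of the guard. Finish while holding it there, upright and still in the gripper, not resting on the unit. Leave the selector on three dots and the other things on the bench alone.

Things in the scene. Friction and masses are not known exactly. Their poses are not given: they have to be found in the camera images.
- selector (a joint): Selector angle, rad; grows clockwise seen from above. Four spring detents: 0 = one dot, 0.7 = two, 1.4 = three, 2.1 = four dots; stops just past both ends. Starts on or near one or two dots and clicks into the nearest mark. Light to turn (under 0.15 N m); let go near a mark, it settles on it.
- selector_grip (a point): On the selector's vertical axis, at the height to grip (127 mm above the bench). Grey bar knob 44 mm long, 14 mm thick; this point is 9 mm below the bar's top, 23 mm above its round skirt (48 mm across). Turns with the knob: x axis along the bar; a white pointer line marks the bar's -x half.
- dial: Black dial disc (106 mm across) under the selector, fixed on the right of the unit seen from the robot; origin on the turning axis, 90 mm above the bench. White dots at its edge: groups of 1, 2, 3 and 4 on the far side, one dot leftmost, each with a short line. The one-dot mark lies along this body's -x axis.
- gauge_unit: Grey gauging unit fixed to the bench, 160 mm (x) by 300 mm (y), 90 mm high; origin at the centre of its underside. The selector's axis is at (0, -90) mm, the slot window's centre at (0, 70) mm along its axes. An aluminium guard plate (130 by 120 by 10 mm) lies on top round the window.
- window (a point): Centre of the slot window in the guard plate's top face, 100 mm above the bench; z up. Slot 42 mm long (x axis) by 12 mm wide (y axis), 2 mm more than the blade both ways; mouth bevelled at 45 degrees, 3 mm all round; plate 10 mm thick. Below is a wider well (70 by 40 mm), its floor 80 mm below the plate's top.
- flat_master_grip (a point): Centre of the rectangular handle of the setting master to use, the place to grip: 32 mm (x) by 20 mm (y), 56 mm tall. Below it a collar 48 by 28 mm, 5 mm thick, then a flat steel blade 40 mm (x) by 10 mm (y), 60 mm long; blade tip 93 mm below this point. z up. Same after a half turn. 0.2 to 0.37 kg. Starts 99 mm above the bench.
- round_master_grip (a point): Centre of the round handle (24 mm across, 56 mm tall) of the other setting master, otherwise alike, in the other hole of the rack. Which hole holds which changes. Leave it in place.
- rack: Wooden rack fixed to the bench, 80 mm (x) by 160 mm (y), 66 mm tall; origin under its centre. Two through holes at (0, -40) and (0, 40) mm; a master hangs in each by its collar, upright, blade flat along the rack's x axis with 2 mm play each side: pull it straight up 60 mm to clear.
- parts_bin: Blue plastic parts bin, 100 by 160 mm, 75 mm tall, on the far side of the bench; origin at the centre of its underside. Leave alone.
- caliper: Digital caliper lying flat, 235 mm long along its x axis, 15 mm tall; origin at the middle of its underside. Leave alone.
- sleeve_block: Turned steel and brass sleeve (210 mm long along x, 37 mm across) fixed in a dark steel V-block, 57 mm tall in all; origin under its centre. Leave alone.
Things that resemble listed ones, but are neither listed nor needed, are in the scene too. What is shaped like the part that bears flat_master_grip but red or yellow is not meant.

How it is judged:
By the outcome, as a careful person would: the job done as asked, in the order asked, and still so for the second after the job is handed in, while the arm keeps its last pose, push and grip.
It also fails if it takes over 64 s, if anything falls off the work surface, if the arm or the gripper's body presses on something with over 40 N, if the wrist force passes 120 N, or if a joint passes its speed limit or range.

## Working session

There is one attempt and no reset: what is moved stays moved. The work goes in short steps, Python scripts to look and compute and a tool call to move; the robot and the scene stay as the last step left them, time stands still between calls to the robot, and variables do not carry over. Pictures are saved under pics/ and viewed, at most 10 in all, crops included, and the job is handed in when it is done.

Besides the shell and the picture viewer there is one more tool, called after "Emit:" in YAML: its name, and indented under it one key for each argument. move_arm: Moves the arm, as the interface text tells. Its arguments: {"type":"object","properties":{"moves":{"type":"array","items":{"type":"array"}},"newtons":{"type":"number"}},"required":["moves"]}

```bash
mkdir -p pics
cat > h.py <<'E'
import numpy as np, cv2
from bench import *
def cam(f):
    """world->camera R,t, K"""
    K=np.array([[f['fx'],0,f['cx']],[0,f['fy'],f['cy']],[0,0,1.]])
    if 'hand_eye' in f:
        T=np.eye(4); T[:3,:3]=np.array(f['st']['orientation']).reshape(3,3); T[:3,3]=f['st']['eef_pos']
        M=np.linalg.inv(T@np.array(f['hand_eye'])); return M[:3,:3],M[:3,3],K
    return cv2.Rodrigues(np.array(f['rvec'],float))[0],np.array(f['tvec'],float).ravel(),K
def shot(n):
    st=observe(); f=grab_frame(n)
    if 'hand_eye' in f: f['st']=st
    return f
def save(f,name,crop=None,s=1):
    im=f['img'][:,:,::-1]
    if crop: r0,r1,c0,c1=crop; im=im[r0:r1,c0:c1]
    cv2.imwrite('pics/'+name,cv2.resize(im,None,fx=s,fy=s,interpolation=cv2.INTER_CUBIC))
def atz(f,loc,z):
    R,t,K=cam(f); d=R.T@np.linalg.solve(K,[loc[1],loc[0],1]); o=-R.T@t
    return o+d*(z-o[2])/d[2]
def pix(f,p):
    R,t,K=cam(f); c=K@(R@np.array(p)+t); return c[[1,0]]/c[2]
E
cat > a.py <<'E'
from h import *
fs={n:shot(n) for n in('top','side')}
for n,f in fs.items(): save(f,n+'0.png',s=1.5)
Z=dict(selector_grip=.127,dial=.09,gauge_unit=0,window=.1,flat_master_grip=.099,round_master_grip=.099,rack=0)
for k,z in Z.items():
  for n,f in fs.items():
    for d in pinpoint(f,k)[:3]: print(k,n,round(d['score'],2),np.round(d['location'],1),np.round(atz(f,d['location'],z),3))
print(observe()['orientation'],grip_depth)
E
python3 a.py
```

```text
selector_grip top 0.65 [207.1 303.2] [ 0.538 -0.222  0.127]
selector_grip side 0.55 [157.1 268.6] [ 0.539 -0.228  0.127]
dial top 0.75 [210.2 299.8] [ 0.533 -0.214  0.09 ]
dial side 0.81 [168.6 267.6] [ 0.539 -0.211  0.09 ]
gauge_unit top 0.72 [206.8 275.7] [ 0.557 -0.135  0.   ]
gauge_unit side 0.96 [205.1 256.6] [ 0.561 -0.113  0.   ]
gauge_unit side 0.19 [258.9 266.6] [0.493 0.133 0.   ]
window top 0.59 [200.4 257.7] [ 0.566 -0.069  0.1  ]
window side 0.9 [189.5 250.1] [ 0.576 -0.063  0.1  ]
flat_master_grip top 0.7 [258.9 170.7] [0.368 0.225 0.099]
flat_master_grip top 0.63 [221.9 170.5] [0.493 0.229 0.099]
flat_master_grip top 0.48 [186.9 167.7] [0.615 0.242 0.099]
flat_master_grip side 0.88 [264.7 316.1] [0.357 0.226 0.099]
flat_master_grip side 0.86 [258.3 218.2] [0.606 0.246 0.099]
flat_master_grip side 0.77 [260.9 268.3] [0.478 0.233 0.099]
round_master_grip top 0.54 [225.9 147.7] [0.48  0.307 0.099]
round_master_grip side 0.85 [284.2 259.7] [0.489 0.312 0.099]
round_master_grip side 0.65 [297.5 267.4] [0.465 0.348 0.099]
rack top 0.79 [230.9 162.7] [0.471 0.277 0.   ]
rack side 0.85 [295.4 266.5] [0.476 0.263 0.   ]
[[ 9.48668065e-01  3.16273460e-01  4.75183338e-06]
 [ 3.16273459e-01 -9.48668064e-01  5.04987443e-05]
 [ 2.04793252e-05 -4.64036672e-05 -9.99999999e-01]] 0.0188
```

View pics/top0.png

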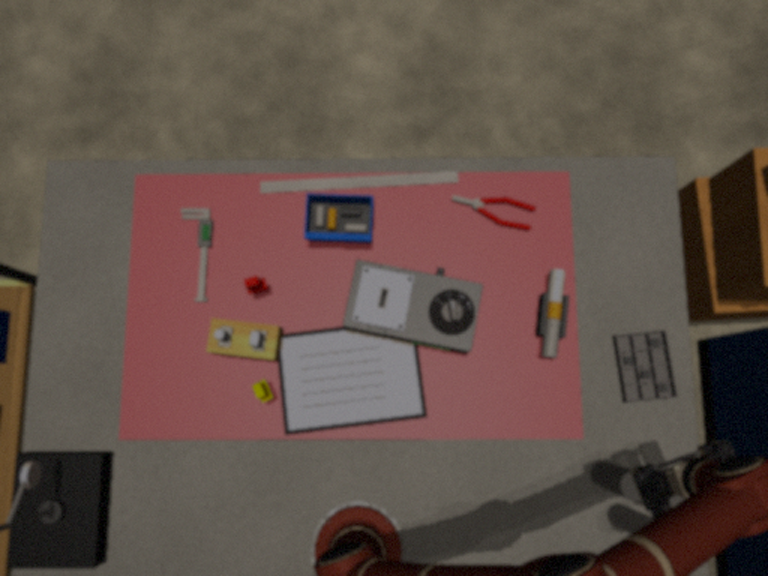

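View pics/side0.png

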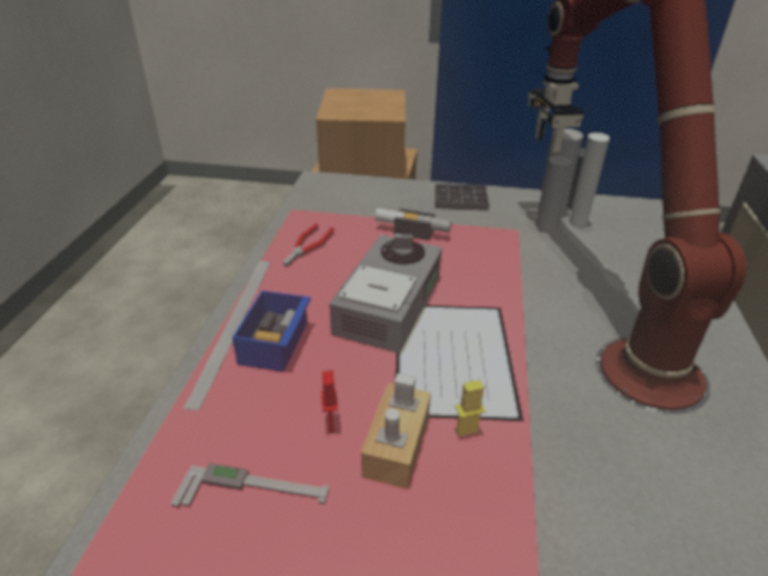

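The top view shows the rack at (227,163), with the flat grey master at about (225,171) and the round one at (225,148). The look-alikes are red at (190,171) and yellow at (260,175). The unit's dial is at (207,302) and its window at (200,257). The master in the rack is the one meant. I'll go above the dial first.

Emit:
move_arm:
  moves:
    - [[0, 0, 0], [45, -28, -6], 0]
    - [[0, 0, 0], [49, -31, -6], 0]
    - [[0, 0, 0], [49, -31, -6], 0]
    - [[0, 0, 0], [49, -31, -6], 0]
    - [[0, 0, 0], [49, -31, -6], 0]
    - [[0, 0, 0], [49, -31, -6], 0]
    - [[0, 0, 0], [49, -31, -6], 0]
    - [[0, 0, 0], [49, -31, -6], 0]
    - [[0, 0, 0], [30, -18, 0], 0]
    - [[0, 0, 0], [0, 0, 0], 0]

```text
time: 2.05
eef_pos: [0.5211, -0.2311, 0.2667]
orientation: [[0.946, 0.323, 0.001], [0.323, -0.946, 0.002], [0.002, -0.001, -1.0]]
ft_force: [0.2, -0.1, -0.3]
width: 0.093
gripper_force: 0.0
```

```bash
cat > b.py <<'E'
from h import *
f=shot('wrist'); save(f,'w1.png',s=1.5)
print(f['st']['eef_pos'],f['st']['orientation'],np.round(f['hand_eye'],3).tolist(),f['st']['time'])
for k,z in dict(selector_grip=.127,dial=.09,window=.1).items():
    for d in pinpoint(f,k)[:2]: print(k,round(d['score'],2),np.round(d['location'],1),np.round(atz(f,d['location'],z),4))
E
python3 b.py
```

```text
[ 0.52107693 -0.23110965  0.26670656] [[ 0.94633984  0.32317055  0.00130393]
 [ 0.32316794 -0.94633978  0.00187293]
 [ 0.00183924 -0.00135104 -0.9999974 ]] [[-0.0, -0.963, -0.27, 0.075], [1.0, -0.0, 0.0, -0.001], [-0.0, -0.27, 0.963, -0.166], [0.0, 0.0, 0.0, 1.0]] 2.05
selector_grip 0.72 [157.7 248.3] [ 0.5393 -0.2169  0.127 ]
dial 0.8 [152.1 248.4] [ 0.539  -0.2163  0.09  ]
window 0.68 [ 73.2 111.4] [ 0.5719 -0.0588  0.1   ]
```

View pics/w1.png

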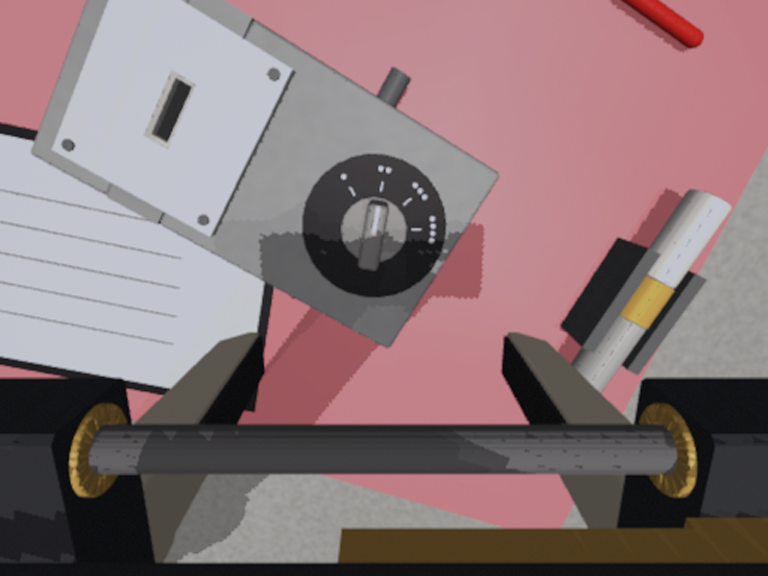

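```bash
cat > c.py <<'E'
from h import *
import pickle
st=observe(); f=shot('wrist')
c=atz(f,np.array([157.7,248.3]),.127)
c=np.array([.539,-.2165])
A=lambda v:np.degrees(np.arctan2(v[1],v[0]))
for n,(x,y) in dict(one=(352,191),two=(381,186),three=(407,202),four=(416,229)).items():
    p=atz(f,(y/1.5,x/1.5),.0905)[:2]-c; print(n,A(p),np.linalg.norm(p))
save(f,'w2.png',(95,205,190,310),5)
R=f['st']['orientation']; print('tool x ang',A(R[:,0]),'y',A(R[:,1]))
a,b=[atz(f,(y/1.5,x/1.5),.136)[:2] for x,y in((378,201),(369,268))]; print(A(a-b),np.linalg.norm(a-b))
E
python3 c.py
```

```text
one 42.67194127560947 0.023882103105422485
two -5.672576381108183 0.027683920337164204
three -47.2141637599211 0.03325423821369002
four -81.01794130366565 0.03772176330480115
tool x ang 18.24062616888676 y -71.75931294529752
10.360264157278976 0.044169204547716924
```

View pics/w2.png

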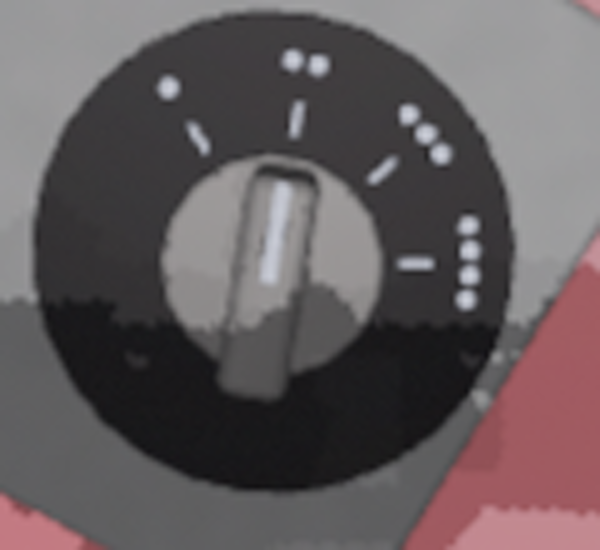

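```bash
cat > c2.py <<'E'
from h import *
f=shot('wrist')
A=lambda v:np.degrees(np.arctan2(v[1],v[0]))
P=lambda x,y,z:atz(f,(95+(y-2)/5,190+(x-2)/5),z)[:2]
for z in(.09,.093,.096): print('disc',z,P(273,251,z))
a,b=P(289,178,.136),P(252,396,.136); print('bar',(a+b)/2,A(a-b),np.linalg.norm(a-b))
c=P(273,251,.093)
# tick lines: intersection
t={'one':((190,124),(208,153)),'two':((300,101),(294,137)),'three':((396,158),(370,184)),'four':((433,264),(398,263))}
N=[];D=[]
for n,(o,i) in t.items():
    o,i=P(*o,.093),P(*i,.093); v=(o-i)/np.linalg.norm(o-i); print(n,'line ang',A(v),'pos ang',A((o+i)/2-c),np.linalg.norm((o+i)/2-c)); m=np.array([-v[1],v[0]]);N.append(m);D.append(m@i)
print('ticks centre',np.linalg.lstsq(np.array(N),np.array(D),rcond=None)[0])
for k in('window','gauge_unit'):
    for d in masks_of(f,k)[:1]: print(k,d['location'])
g=cv2.cvtColor(f['img'],cv2.COLOR_RGB2GRAY)[40:105,85:140]
cnt,_=cv2.findContours((g<90).astype('uint8'),0,2)
m=max(cnt,key=cv2.contourArea); r=cv2.minAreaRect(m); bx=cv2.boxPoints(r)+[85,40]
for p in bx: print(p,atz(f,(p[1],p[0]),.1))
print(np.mean([atz(f,(p[1],p[0]),.097) for p in bx],0))
E
python3 c2.py
```

```text
disc 0.09 [ 0.54170048 -0.2159258 ]
disc 0.093 [ 0.5421114  -0.21589643]
disc 0.096 [ 0.54252232 -0.21586706]
bar [ 0.5408162 -0.2171868] 8.092241686838413 0.04305353234608924
one line ang 49.66275942698625 pos ang 51.21598247205407 0.028889608510868473
two line ang 8.246641719763248 pos ang 7.385920161395523 0.028846728415435095
three line ang -26.935019253177323 pos ang -35.97649657290799 0.02961751762310413
four line ang -73.42107129070966 pos ang -76.7940549880813 0.03151565958566247
ticks centre [ 0.53959757 -0.21787259]
gauge_unit [99.2, 170.2]
[94.61242485 85.36982346] [ 0.55308639 -0.0519617   0.1       ]
[109.99999809  48.        ] [ 0.59285113 -0.0601564   0.1       ]
[120.41123962  52.28698349] [ 0.59220468 -0.07075521  0.1       ]
[105.02366829  89.65680695] [ 0.55227577 -0.06286161  0.1       ]
[ 0.57245981 -0.06007134  0.097     ]
```

Emit:
move_arm:
  moves:
    - [[0, 0, 10.2], [0, 0, 0], 0]
    - [[0, 0, 0], [21, -11, 30], 0]
    - [[0, 0, 0], [0, 0, 45], 0]
    - [[0, 0, 0], [0, 0, 45], 0]
    - [[0, 0, 0], [0, 0, 28], 0]
    - [[0, 0, 0], [0, 0, 10], 0.2]
    - [[0, 0, 0], [0, 0, 0], 1]
    - [[0, 0, 0], [0, 0, 0], 1]
    - [[0, 0, 0], [0, 0, 0], 1]
    - [[0, 0, 0], [0, 0, 0], 1]
  newtons: 15

```text
time: 3.7
eef_pos: [0.5386, -0.2211, 0.1095]
orientation: [[0.99, 0.143, 0.001], [0.143, -0.99, -0.0], [0.001, 0.001, -1.0]]
ft_force: [0.7, -0.1, 0.1]
width: 0.0476
gripper_force: 0.0
```

Emit:
move_arm:
  moves:
    - [[0, 0, 0], [2, -4, 1], 1]
    - [[0, 0, 0], [0, 0, 0], 1]
    - [[0, 0, 0], [0, 0, 0], 1]
    - [[0, 0, 0], [0, 0, 0], 1]
    - [[0, 0, 0], [0, 0, 0], 1]

```text
time: 4.32
eef_pos: [0.5397, -0.2174, 0.1077]
orientation: [[0.99, 0.143, 0.0], [0.143, -0.99, -0.001], [0.0, 0.001, -1.0]]
ft_force: [0.3, -1.6, -0.8]
width: 0.0139
gripper_force: 15.0
```

Emit:
move_arm:
  moves:
    - [[0, 0, 8], [0, 0, 0], 1]
    - [[0, 0, 8], [0, 0, 0], 1]
    - [[0, 0, 8], [0, 0, 0], 1]
    - [[0, 0, 8], [0, 0, 0], 1]
    - [[0, 0, 8], [0, 0, 0], 1]
    - [[0, 0, 0], [0, 0, 0], 1]
    - [[0, 0, 0], [0, 0, 0], 1]

```text
time: 5.2
eef_pos: [0.5398, -0.2169, 0.1077]
orientation: [[0.851, -0.525, 0.001], [-0.525, -0.851, -0.0], [0.001, -0.0, -1.0]]
ft_force: [0.7, -0.9, -1.6]
width: 0.0138
gripper_force: 15.0
```

Emit:
move_arm:
  moves:
    - [[0, 0, 0], [0, 0, 0], 0.5]
    - [[0, 0, 0], [0, 0, 0], 0.5]
    - [[0, 0, 0], [0, 0, 0], 0.5]
    - [[0, 0, 0], [0, 0, 0], 0.5]
    - [[0, 0, 0], [0, 0, -20], 0.5]
    - [[0, 0, 0], [0, 0, -45], 0]
    - [[0, 0, 0], [0, 0, -45], 0]
    - [[0, 0, 0], [0, 0, -45], 0]
    - [[0, 0, 0], [0, 0, 0], 0]

```text
time: 6.32
eef_pos: [0.5416, -0.2178, 0.2669]
orientation: [[0.85, -0.526, 0.009], [-0.526, -0.85, -0.003], [0.009, -0.002, -1.0]]
ft_force: [0.1, 0.1, -0.6]
width: 0.082
gripper_force: 0.0
```

```bash
cat > d.py <<'E'
from h import *
f=shot('wrist'); print(f['st']['eef_pos'],f['st']['joints'],f['st']['width'])
r,c=map(int,pix(f,[.54,-.217,.11])); print(r,c)
save(f,'w3.png',(max(r-70,0),r+70,max(c-90,0),c+90),4)
t=shot('top')
for d in pinpoint(t,'flat_master_grip')[:3]: print(d['score'],d['location'],atz(t,d['location'],.099))
E
python3 d.py
```

```text
[ 0.541615   -0.21782611  0.26686131] [ 0.21467901  0.46762805  0.20398285  1.56429718 -0.10254875  1.11102569
 -1.6830313 ] 0.08196520803097028
177 255
0.68 [223.4, 170.5] [0.48804716 0.22870557 0.099     ]
0.68 [260.9, 172.9] [0.36143849 0.21691562 0.099     ]
0.61 [185.7, 167.2] [0.61911709 0.24399305 0.099     ]
```

View pics/w3.png

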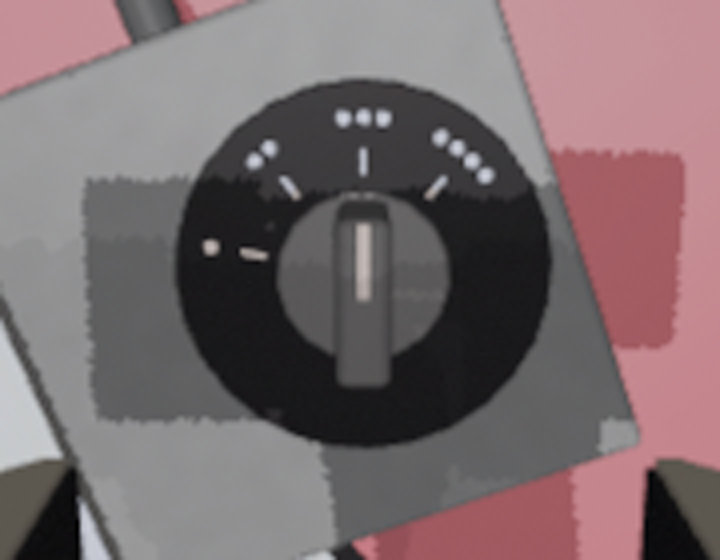

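The selector stands on three dots, pointer in line with the three-dot tick at crop (363,160). Now I'll go to the rack.

Emit:
move_arm:
  moves:
    - [[0, 0, -8], [0, 0, 0], 0]
    - [[0, 0, -8], [0, 0, 0], 0]
    - [[0, 0, -8], [0, 0, 0], 0]
    - [[0, 0, 0], [-21, -60, 0], 0]
    - [[0, 0, 0], [-18, -62, 0], 0]
    - [[0, 0, 0], [-18, -62, 0], 0]
    - [[0, 0, 0], [-18, -62, 0], 0]
    - [[0, 0, 0], [-18, -62, 0], 0]
    - [[0, 0, 0], [-18, -62, 0], 0]
    - [[0, 0, 0], [-18, -60, 0], 0]

```text
time: 7.72
eef_pos: [0.4702, 0.2168, 0.2611]
orientation: [[0.991, -0.135, -0.003], [-0.135, -0.991, -0.001], [-0.003, 0.002, -1.0]]
ft_force: [1.5, 0.1, -0.5]
width: 0.0932
gripper_force: 0.0
```

Emit:
move_arm:
  moves:
    - [[0, 0, 0], [0, 0, 0], 0.45]
    - [[0, 0, 0], [0, 0, 0], 0.45]

```text
time: 7.98
eef_pos: [0.471, 0.2144, 0.2613]
orientation: [[0.991, -0.135, -0.003], [-0.135, -0.991, -0.002], [-0.002, 0.003, -1.0]]
ft_force: [-0.3, -0.7, 0.4]
width: 0.0775
gripper_force: 0.0
```

```bash
cat > e.py <<'E'
from h import *
f=shot('wrist'); print(f['st']['eef_pos'],f['st']['orientation'][:,0],f['st']['width'])
save(f,'w4.png',s=1.5)
for k,z in dict(flat_master_grip=.099,round_master_grip=.099,rack=0).items():
    for d in pinpoint(f,k)[:2]: print(k,round(d['score'],2),np.round(d['location'],1),np.round(atz(f,d['location'],z),4))
E
python3 e.py
```

```text
[0.47095103 0.21435551 0.26126245] [ 0.99082729 -0.13511389 -0.00234827] 0.07748634806191045
flat_master_grip 0.98 [258.2 266.2] [0.3671 0.2153 0.099 ]
flat_master_grip 0.89 [166.7 243.4] [0.4797 0.226  0.099 ]
round_master_grip 0.68 [170.3 170.1] [0.4866 0.3054 0.099 ]
rack 0.76 [155.8 213.7] [0.4809 0.271  0.    ]
```

View pics/w4.png

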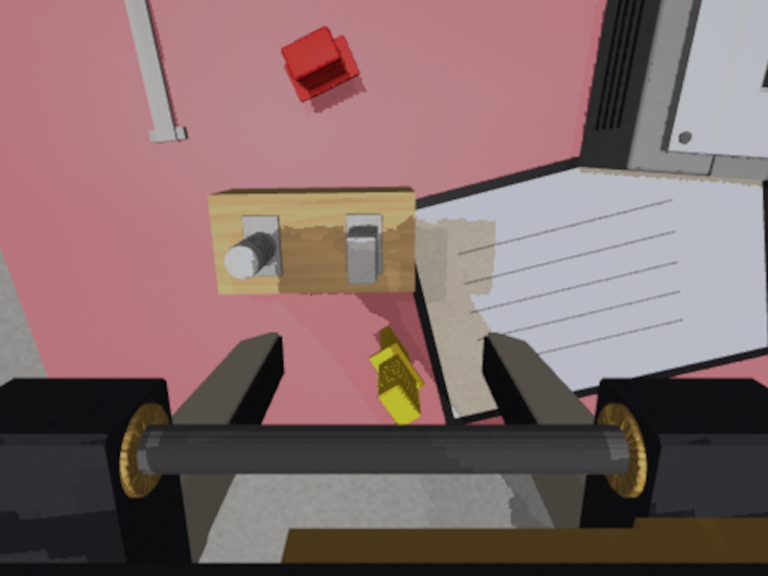

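In the wrist view the rack holds the round master at (170,168) and the grey flat one at (170,242) px. Red at (42,213) and yellow at (255,265) stand loose on the bench. The grey flat one in the rack fits: rectangular handle, in the rack, not coloured. I'll close in and confirm.

Emit:
move_arm:
  moves:
    - [[0, 0, 0], [7, -12, 20], 0.45]
    - [[0, 0, 0], [0, 0, 20], 0.45]
    - [[0, 0, 0], [0, 0, 0], 0.45]
    - [[0, 0, 0], [0, 0, 0], 0.45]

```text
time: 8.68
eef_pos: [0.4807, 0.2257, 0.2234]
orientation: [[0.991, -0.136, 0.001], [-0.136, -0.991, 0.0], [0.001, -0.001, -1.0]]
ft_force: [-0.5, 0.2, 0.3]
width: 0.0508
gripper_force: 0.0
```

```bash
sed -e "s/save.*/save(f,'w5.png',(60,260,150,350),3)/" e.py > e2.py; python3 e2.py
```

```text
[0.48073648 0.22570364 0.2234212 ] [ 0.99064233 -0.13647946  0.00106751] 0.050821050701692114
flat_master_grip 0.96 [187.  253.6] [0.4762 0.2283 0.099 ]
flat_master_grip 0.7 [285.6 281.7] [0.3636 0.2136 0.099 ]
round_master_grip 0.56 [186.4 170.7] [0.4878 0.3084 0.099 ]
rack 0.69 [163.7 222.1] [0.4857 0.2682 0.    ]
rack 0.16 [185.3 171.7] [0.4664 0.3383 0.    ]
```

View pics/w5.png

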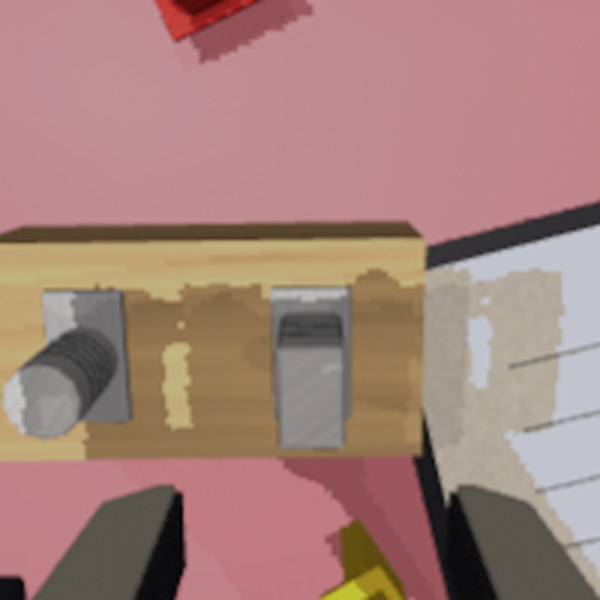

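It is the grey flat master, with a rectangular handle, its top face at crop (278–344, 346–448). I'll measure its exact pose.

```bash
cat > g.py <<'E'
from h import *
f=shot('wrist')
A=lambda v:np.degrees(np.arctan2(v[1],v[0]))
P=lambda x,y,z:atz(f,(60+(y-1)/3,150+(x-1)/3),z)[:2]
q=[P(x,y,.127) for x,y in((279,346),(344,347),(343,449),(279,447))]
print('top c',np.mean(q,0),'ang',A(q[0]-q[3]),A(q[1]-q[2]),A(q[0]-q[1])-90,'size',np.linalg.norm(q[0]-q[3]),np.linalg.norm(q[0]-q[1]))
a,b=P(85,459,.066),P(422,455,.066);print('rack front',A(a-b)-90)
a,b=P(30,241,.066),P(422,238,.066);print('rack back',A(a-b)-90)
a,b=P(271,288,.071),P(350,287,.071);print('collar far edge mid',(a+b)/2,np.linalg.norm(a-b))
R=f['st']['orientation'];print('tool',A(R[:,0])); c=np.mean(q,0)-f['st']['eef_pos'][:2]; print('shift mm',1000*(R[:2,:2].T@c))
E
python3 g.py
```

```text
top c [0.47871692 0.22864604] ang -8.395910638067594 -7.863052054209797 -8.677272815852604 size 0.031092707059679252 0.01893446505463718
rack front -7.0457469921591525
rack back -7.3441979263461405
collar far edge mid [0.50225517 0.22597727] 0.0274332572105143
tool -7.781310594257511
shift mm [-2.14163157 -2.06552059]
```

Emit:
move_arm:
  moves:
    - [[0, 0, 0], [-2, -3, 0], 0.45]
    - [[0, 0, 0], [0, 0, 40], 0.45]
    - [[0, 0, 0], [0, 0, 45], 0.45]
    - [[0, 0, 0], [0, 0, 40], 0.45]
    - [[0, 0, 0], [0, 0, 18], 0.45]
    - [[0, 0, 0], [0, 0, 0], 0.45]
    - [[0, 0, 0], [0, 0, 0], 1]
    - [[0, 0, 0], [0, 0, 0], 1]
    - [[0, 0, 0], [0, 0, 0], 1]
    - [[0, 0, 0], [0, 0, 0], 1]
  newtons: 40

```text
time: 10.18
eef_pos: [0.4786, 0.2285, 0.0803]
orientation: [[0.991, -0.136, 0.0], [-0.136, -0.991, -0.001], [0.0, 0.001, -1.0]]
ft_force: [-1.4, -2.4, 4.6]
width: 0.0199
gripper_force: 40.0
```

Gripped (19.9 mm). Next I'll lift it.

Emit:
move_arm:
  moves:
    - [[0, 0, 0], [0, 0, -8], 1]
    - [[0, 0, 0], [0, 0, -20], 1]
    - [[0, 0, 0], [0, 0, -25], 1]
    - [[0, 0, 0], [0, 0, -30], 1]
    - [[0, 0, 0], [0, 0, -40], 1]
    - [[0, 0, 0], [0, 0, -40], 1]
    - [[0, 0, 0], [0, 0, 0], 1]
    - [[0, 0, 0], [0, 0, 0], 1]

```text
time: 11.18
eef_pos: [0.4772, 0.2291, 0.2412]
orientation: [[0.991, -0.135, -0.003], [-0.135, -0.991, -0.001], [-0.003, 0.002, -1.0]]
ft_force: [-0.1, -0.4, -3.5]
width: 0.0198
gripper_force: 40.0
```

Emit:
move_arm:
  moves:
    - [[0, 0, 3.9], [0, 0, 0], 1]
    - [[0, 0, 0], [13, 30, 0], 1]
    - [[0, 0, 0], [19, 45, 0], 1]
    - [[0, 0, 0], [20, 47, 0], 1]
    - [[0, 0, 0], [20, 47, 0], 1]
    - [[0, 0, 0], [20, 47, 0], 1]
    - [[0, 0, 0], [20, 47, 0], 1]
    - [[0, 0, 0], [0, 0, 0], 1]
    - [[0, 0, 0], [0, 0, 0], 1]

```text
time: 12.3
eef_pos: [0.5338, -0.05, 0.2406]
orientation: [[0.979, -0.202, -0.004], [-0.202, -0.979, 0.001], [-0.005, -0.0, -1.0]]
ft_force: [-0.0, 0.7, -3.3]
width: 0.0199
gripper_force: 40.0
```

```bash
cat > k.py <<'E'
from h import *
f=shot('wrist'); s=f['st']; print(s['eef_pos'],s['orientation'],s['ft_force'])
for p in pinpoint(f,'window')[:1]: print(p['score'],p['location'],atz(f,p['location'],.1))
for p in pinpoint(f,'flat_master_grip')[:1]:print(p)
print(pix(f,[.5725,-.0605,.1]))
save(f,'w6.png',s=1.5)
E
python3 k.py
```

```text
[ 0.53378978 -0.04998258  0.2406286 ] [[ 9.79326989e-01 -2.02234918e-01 -4.43688840e-03]
 [-2.02230637e-01 -9.79336926e-01  1.39795602e-03]
 [-4.62792417e-03 -4.71781292e-04 -9.99989180e-01]] [-0.01196049  0.67203235 -3.26561629]
0.76 [136.9, 254.1] [ 0.5743731  -0.05685991  0.1       ]
{'location': [349.8, 74.1], 'score': 0.98}
[138.02164653 258.09751148]
```

View pics/w6.png

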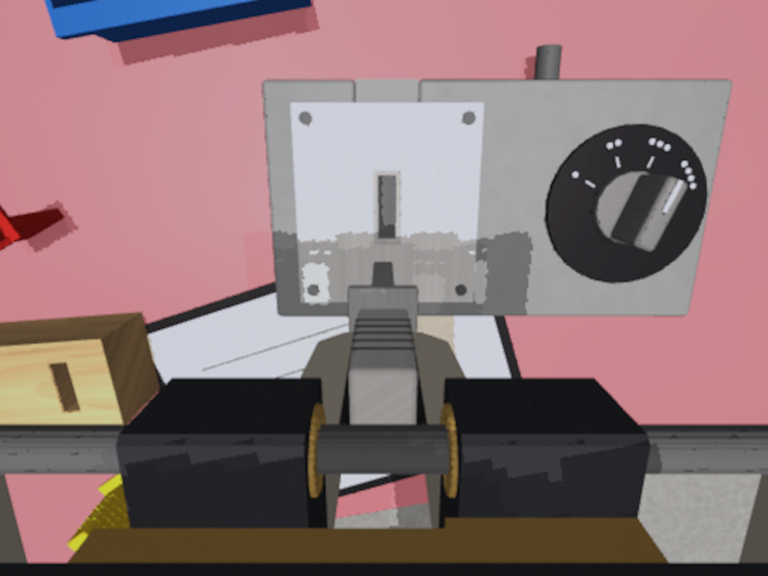

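```bash
cat > m.py <<'E'
from h import *
f=shot('wrist'); s=f['st']; R=np.array(s['orientation']); e=np.array(s['eef_pos'])
im=f['img'].astype(int); g=cv2.cvtColor(f['img'],cv2.COLOR_RGB2GRAY)
print('slot rows'); print(g[108:166:3,246:272])
print('tip'); print(g[170:194:2,242:270])
for dx in(-.02,.02):
  for dy in(-.005,.005):
    print(dx,dy,'tip',pix(f,e+R@[dx,dy,.0742]),'slot',pix(f,np.array([.5725,-.0605,.1])+cv2.Rodrigues(np.array([0,0,np.radians(-11.7)]))[0]@[dx*1.05*1,-dy*1.2,0]))
E
python3 m.py
```

```text
slot rows
[[208 207 207 207 208 207 207 207 207 207 207 207 208 207 207 207 207 208
  207 208 208 207 207 207 207 207]
 [207 207 208 207 208 207 207 207 207 207 208 207 207 207 207 207 207 208
  207 207 207 208 207 208 208 208]
 [208 207 207 207 195 195 198 199 197 197 189 184 185 185 186 194 199 199
  200 200 191 185 192 203 208 207]
 [207 207 208 207 193 188 193 178 160 156 158 158 159 159 162 164 164 159
  154 160 179 187 194 204 207 207]
 [208 207 208 207 177 177 192 155  90  74 104 119 116 115 115 114 114 115
  115 149 180 187 194 204 207 208]
 [207 207 208 207 197 190 191 155  92  96 113 119 119 117 115 113 113 115
  103 146 180 187 194 203 207 208]
 [207 207 207 208 197 189 190 154  92 107 118 117 118 115 114 113 114 114
  114 151 180 188 194 203 207 207]
 [207 208 207 208 177 175 190 154  92  77 105 119 116 114 114 114 114 115
  114 151 181 185 193 204 207 208]
 [207 207 207 207 197 188 189 153  91  95 113 118 120 117 114 113 112 113
  105 149 180 188 197 205 207 207]
 [208 207 208 207 197 188 189 153  91  90 111 119 115 114 115 113 113 114
  114 153 181 188 197 205 207 208]

[... 2107 characters left out ...]
 73  72 113 144 153 153 154 153 152 153]
 [149 150 153 153 152 134  96  72  73  73  73  73  72  72  73  73  73  74
   72  72 105 142 153 153 154 153 152 153]
 [105 105 107 107 107  93  75  71  73  73  73  73  72  71  72  73  71  72
   72  71  84 101 106 106 106 106 105 106]
 [115 116 117 117 117 118 118 118 117 116 116 116 117 117 116 110 107 105
  106 107 106 105 105 105 105 106 106 106]]
-0.02 -0.005 tip [220.23919223 249.64942392] slot [159.63156456 253.50393171]
-0.02 0.005 tip [220.23814725 261.65272322] slot [159.67595795 265.38543668]
0.02 -0.005 tip [173.35383533 249.41516876] slot [116.97529559 253.60888616]
0.02 0.005 tip [173.35275523 261.94483999] slot [117.02198805 265.94251833]
```

Emit:
move_arm:
  moves:
    - [[0, 0, 0], [20, 1.2, 0], 1]
    - [[0, 0, 0], [20, 1.3, 0], 1]
    - [[0, 0, 0], [0, 0, 20], 1]
    - [[0, 0, 0], [0, 0, 20], 1]
    - [[0, 0, 0], [0, 0, 18], 1]
    - [[0, 0, 0], [0, 0, 0], 1]
    - [[0, 0, 0], [0, 0, 0], 1]
    - [[0, 0, 0], [0, 0, 0], 1]

```text
time: 13.5
eef_pos: [0.5744, -0.061, 0.1857]
orientation: [[0.979, -0.202, 0.002], [-0.202, -0.979, -0.0], [0.002, -0.0, -1.0]]
ft_force: [-0.3, -0.7, -2.8]
width: 0.0199
gripper_force: 40.0
```

```bash
cat > n.py <<'E'
from h import *
s=observe(); R=np.array(s['orientation']); t=np.array(s['eef_pos'])+R@[0,0,.0742]
d=np.array([.5725,-.0605,.06])-t; print('tip',t,'left mm in tool',1000*R.T@d, np.round(R,4).tolist(), s['ft_force'])
f=shot('wrist'); save(f,'w7.png',(60,260,180,340),4)
E
python3 n.py
```

```text
tip [ 0.57457918 -0.06102631  0.1115243 ] left mm in tool [-2.2502176  -0.07631792 51.51974117] [[0.9794, -0.2018, 0.0021], [-0.2018, -0.9794, -0.0], [0.0021, -0.0004, -1.0]] [-0.34535915 -0.67781809 -2.79813306]
```

View pics/w7.png

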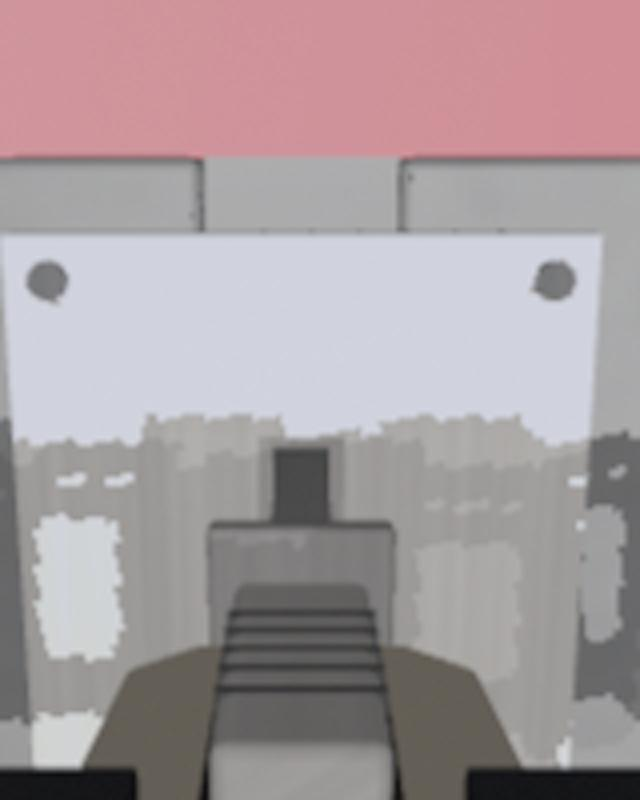

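Emit:
move_arm:
  moves:
    - [[0, 0, 0], [-2, 0, 0], 1]
    - [[0, 0, 0], [0, 0, 4], 1]
    - [[0, 0, 0], [0, 0, 4], 1]
    - [[0, 0, 0], [0, 0, 4], 1]
    - [[0, 0, 0], [0, 0, 4], 1]
    - [[0, 0, 0], [0, 0, 0], 1]
    - [[0, 0, 0], [0, 0, 0], 1]

```text
time: 14.42
eef_pos: [0.5719, -0.0608, 0.1687]
orientation: [[0.979, -0.202, 0.0], [-0.202, -0.979, 0.0], [0.0, -0.0, -1.0]]
ft_force: [0.6, -0.3, -3.5]
width: 0.0199
gripper_force: 40.0
```

```bash
python3 n.py
```

```text
tip [ 0.5718715  -0.06076014  0.09450647] left mm in tool [ 0.55885705 -0.37827124 34.50657925] [[0.9794, -0.2021, 0.0001], [-0.2021, -0.9794, 0.0001], [0.0001, -0.0001, -1.0]] [ 0.60763497 -0.33224609 -3.46581589]
```

Free of contact with the tip past the mouth. Continuing down.

Emit:
move_arm:
  moves:
    - [[0, 0, 0], [0.4, 0, 5], 1]
    - [[0, 0, 0], [0, 0, 5], 1]
    - [[0, 0, 0], [0, 0, 5], 1]
    - [[0, 0, 0], [0, 0, 5], 1]
    - [[0, 0, 0], [0, 0, 0], 1]

```text
time: 15.1
eef_pos: [0.5718, -0.0608, 0.1481]
orientation: [[0.979, -0.202, -0.001], [-0.202, -0.979, 0.0], [-0.001, 0.0, -1.0]]
ft_force: [-0.5, -0.9, -3.6]
width: 0.0201
gripper_force: 40.0
```

Emit:
move_arm:
  moves:
    - [[0, 0, 0], [0.3, 0, 5], 1]
    - [[0, 0, 0], [0, 0, 5], 1]
    - [[0, 0, 0], [0, 0, 4], 1]
    - [[0, 0, 0], [0, 0, 0], 1]
    - [[0, 0, 0], [0, 0, 0], 1]
    - [[0, 0, 0], [0, 0, 0], 1]
    - [[0, 0, 0], [0, 0, 0], 1]

```text
time: 15.98
eef_pos: [0.5726, -0.061, 0.1349]
orientation: [[0.979, -0.202, 0.0], [-0.202, -0.979, 0.0], [0.0, -0.0, -1.0]]
ft_force: [-0.4, -0.5, -3.6]
width: 0.02
gripper_force: 40.0
```

```bash
cat >> n.py <<'E'
save(f,'w8.png',s=1.5)
print(s['ft_torque'],s['time'])
E
python3 n.py; python3 n.py
```

```text
tip [ 0.57261478 -0.06096191  0.0606521 ] left mm in tool [-0.20604738 -0.4291115   0.6520536 ] [[0.9794, -0.2021, 0.0004], [-0.2021, -0.9794, 0.0], [0.0004, -0.0001, -1.0]] [-0.43267654 -0.54460336 -3.56866143]
[ 0.06146924  0.00630274 -0.00236811] 15.975
tip [ 0.57253163 -0.06092349  0.06061263] left mm in tool [-0.11672623 -0.40828693  0.61265262] [[0.9794, -0.2022, 0.0003], [-0.2022, -0.9794, 0.0001], [0.0002, -0.0001, -1.0]] [ 0.47308335  0.26936883 -4.05134357]
[0.07177598 0.03664753 0.02463442] 16.025
```

View pics/w8.png

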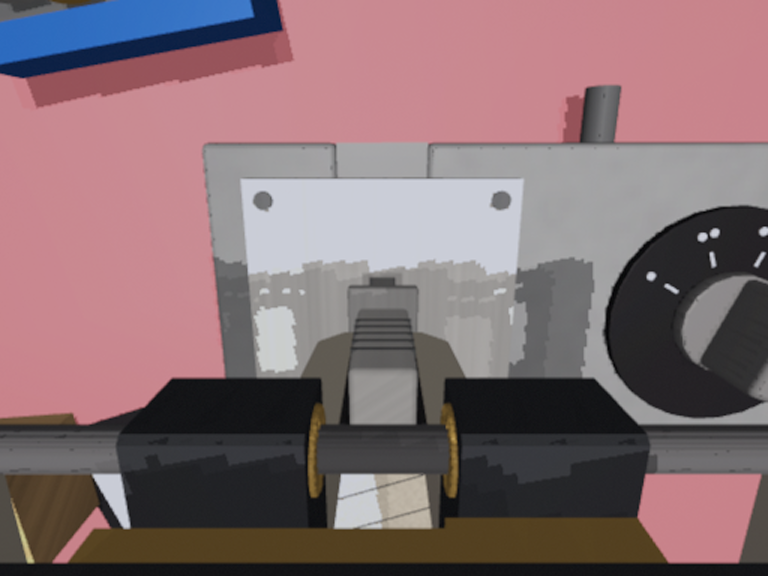

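The blade is in the slot at px (255,188), with the collar about 20 mm above the guard. The full weight (3.6 N) is on the gripper and the selector is still on three dots.

```bash
python3 -c "
from bench import *
print(close_job())"
```

```text
the job is handed in; nothing more can be done
None
```

The job is handed in: the selector is on three dots, and the gripper holds the rectangular-handled master upright and still, with its blade about 39 mm through the slot window, the collar clear and none of its weight on the unit; robot time was about 16 s.

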